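Hold a converter board in the corner of the test fixture

ROBOT

A 6-joint arm with a two-finger parallel gripper is mounted at the origin on the work surface. World frame = base frame: x ahead of the robot, y to its left, z up, the work surface at z = 0. Lengths are in m, angles in rad, forces in N, time in s.
With the tool pointing down it reaches from about 0.275 to 1 m from the base axis. Payload 8.4 kg.
Tool frame: the origin (TCP) lies midway between the tips of the shut fingers; the grasp point (between the pads) lies arm.grasp_offset behind it (arm.grasp_offset is the distance from the TCP to the grasp point, in m); z points along the fingers, y is the direction in which the jaws open and shut (so a half turn about z gives the same grasp; the last joint's range is limited). The gripper opens to 85 mm and grips with 20 to 120 N. Pads are 22 mm wide; open, the fingers measure 114 mm over their backs; the gripper's body (76 mm by 85 mm) begins 54 mm behind the grasp point. The pads swing forward as they close: fully open they stand 13 mm farther back than shut.
Start: joints at [-1.329, 0.353, 1.633, -0, 1.155, -0.002], TCP at [0.151, -0.607, 0.231] pointing down, gripper open.
Joint ranges: [-2.63, 2.63], [-0.92, 2.1], [0.06, 2.66], [-1.3, 4.44], [0, 2.69], [-3.02, 3.02]. Speed limits (rad/s): [2.22, 2.22, 2.79, 3.14, 3.14, 3.14].

INTERFACE

Orientations are given as a rotation vector (axis times angle).
In Python, from station import arm gives the robot as it stands. The module is installed in compiled form; this text tells all that it offers.
- The arm moves only by the tool jog_arm, never from a script. Its argument "moves" is a list that holds one entry, the list of rows, each a list of 7 numbers: the turn, a rotation vector about the tool's x, y, z scaled (see below), then the shift along the tool's x, y, z scaled (see below), then the opening in per cent of the stroke, from 0 (shut) to 100 (fully open). In form: [[[wx, wy, wz, tx, ty, tz, jaw], ...]]. A call has 1 to 5 rows; each row is the pose to reach, as a shift and turn from the pose measured when the call began, along the tool's axes at that moment; what a row does not reach only later rows make up. The controller multiplies each number of a shift by 100 mm and each number of a turn by pi/2 rad. A row lasts 1/12 s, in which the tool goes at most 41.7 mm and 7.16 degrees, less where a joint would pass 70% of its speed; a pose out of reach is approached as far as the arm can. A call with a number of a shift or a turn outside -1 to 1 is refused whole. A call with a gripper value outside its range is refused whole. The fingers move at their own pace and stop on an object; the grip force is fixed at half the most. Time passes only in rows, so rows that repeat a pose let the fingers close. It gives the time, the measured TCP pose, the force and the opening at its end, in the units of the state.
- arm.read_state(): the state, without advancing time (a new reading comes with each control period).
- arm.capture(name): name is "scene" or "top" or "wrist"; returns a dict with "pixels" (420x560x3 uint8, red, green, blue), "fx", "fy", "cx", "cy" (pixels), "R" (3x3) and "t" (3): a world point X has camera coordinates R X + t; the wrist camera has in their place "hand_eye" (4x4, takes a point from camera to tool coordinates, whose origin is the TCP and whose axes are the flange's). Camera axes: x right, y down, z forward; pixel columns grow to the right and rows downward; lengths in m; the calibration is good to about 2 mm. A picture is of the moment at which its call begins: read the wrist's pose just before it. There is no depth.
- arm.job_done(): hands the job in, once; it reports no verdict.
The state is a dict: "t": time; "q": joint angles; "qd": joint speeds; "joint_torque": joint torques, N m; "eef_pos": TCP position; "eef_rot": TCP orientation; "contact_force": force on the tool from outside, world axes, zero at the start; "moment": the same for the moment, N m; "grip_width": opening from 0.0 (shut) to 1.0 (fully open).
Only numpy, scipy, OpenCV 4.12 (cv2) and the standard library are available. Lean on these libraries where they do the work, as an engineer would, in place of code of your own. Each camera call takes 0.05 s, during which the arm holds its last target.

TASK

Take the green board by the block-shaped transformer in its middle and lay it flat on the bed of the black test fixture, square to it, with a long edge facing the long orange bar and a short edge facing the short one. Press it gently (never more than about 25 N on a bar) into the corner so that both sprung orange bars are pushed in by well over half of their travel at once, and finish while still holding it there: the bars push it back out if let go. Leave the blue board and the other things on the bench where they are.

Things in the scene. Friction and masses are not known exactly. Their poses are not given: they have to be found in the camera images.
- board_green: The green circuit board: 80 mm (own x) by 100 mm (own y), 6 mm thick, 0.15 to 0.29 kg, a transformer block in its middle. Its other parts reach at most 18 mm above the underside and those stand over 25 mm from its middle along x. Origin: centre of the underside, z up. It starts flat on one of the two foam pads; which one changes. It may be laid either way round.
- grip (a point): Middle of the transformer, 36 mm above the green board's underside. The transformer is a dark block with a yellow band, 40 mm (board x) by 32 mm (board y), from 6 to 48 mm above the underside: grip it across its 32 mm, along the board's y.
- board_blue: The blue circuit board: same outline, with a round copper coil 32 mm high instead of the transformer; on the other foam pad. To be left alone. Origin: centre of the underside.
- fixture: Test fixture, bolted to the table: a slippery black bed (friction about 0.2), top face 10 mm above the table, from -90 to +80 mm along its x, -100 to +90 mm along its y. Aluminium stop rails, 14 mm above the bed, close its +x and +y sides; the sprung orange bars stand 15 mm proud of them. A grey pad 6 mm high lies beyond x = -66, y = -60 mm. Origin: on the table's surface, z up.
- touch (a point): Point on the bed's top face at fixture x = y = 0. A board lying square, its 100 mm edges along the fixture's y, just touches both free bars when its middle is here. Each mm farther along the fixture's +x pushes the long bar in a mm, each mm along +y the short bar; at 12 mm the bars reach the end of their travel and do not give.
- rail_corner (a point): Where the inner faces of the two rails (fixture x = +55 mm and y = +65 mm) meet, on the bed's top face.
- bar_long (a joint): How far the long orange bar is pushed in along the fixture's +x, m: 0 free, 0.012 end of travel. The bar is 70 mm long (fixture y = -35 to +35 mm), 1 to 12 mm above the bed, free face at fixture x = +40 mm. Spring: 2.5 N at once, rising to 6 N at the end of travel.
- bar_short (a joint): How far the short orange bar is pushed in along the fixture's +y, m: 0 free, 0.012 end of travel. The bar is 50 mm long (fixture x = -25 to +25 mm), 1 to 12 mm above the bed, free face at fixture y = +50 mm. Same spring.
- pad_near: Grey foam pad, 150 by 150 mm, 12 mm thick, fixed to the table on the robot's right, nearer the robot; one board lies on it. Origin: centre of the underside.
- pad_far: The same kind of pad, farther from the robot; the other board lies on it.
- solder_spool: White spool of silvery solder wire, 60 mm across, 45 mm high, beyond the fixture. Bystander.
- copper_spool: White spool of copper wire, 60 mm across, 45 mm high. Bystander.
- cleaner: White bottle with blue cap, 56 mm across, 140 mm high. Bystander.
- mug: Blue mug to the left of the fixture, 80 mm across, 90 mm high. Bystander.
- screwdriver: Red-handled screwdriver lying between the fixture and the pads. Bystander.
Things that resemble listed ones, but are neither listed nor needed, are in the scene too. What is meant by the board_green is not pink, and is the smaller of those in its own colour.

How it is judged:
On the way:
1. the green board is lifted off its pad (height (world z) of board_green above 0.04 m), for 0.1 s.
At the end, for the whole second after the job is handed in: Through the last second the green board, held by the fingers, itself pushes both orange bars in by over 6 of 12 mm (over 2 N each), lying still and flat on the bed (within 3.5 mm, tilt under 3.4 degrees), square within 4 degrees; no bystander has moved 20 mm (value of joint each of bar_long, bar_short above 0.006 m and contact force between board_green and bar_long above 2 N and contact force between board_green and bar_short above 2 N and contact force between the fingers and board_green above 1 N and z of board_green in the frame of fixture between 0.007 and 0.0135 m and angle between board_green's own z axis and vertical below 0.06 rad and angle between the x axis of board_green and the x axis of fixture, either way round below 0.07 rad and linear speed of board_green below 0.02 m/s and distance of each of board_blue, solder_spool, copper_spool, cleaner, mug, screwdriver from where it was at the start of the episode below 0.02 m); the arm keeps its last pose, push and grip.
It fails at once if an orange bar is pressed with more than 25 N (contact force between anything else and bar_long above 25 N or contact force between anything else and bar_short above 25 N).
It fails at once if a bystander is moved by more than 20 mm (distance of any of board_blue, solder_spool, copper_spool, cleaner, mug, screwdriver from where it was at the start of the episode above 0.02 m).
It also fails if it takes over 48 s, if anything falls off the work surface, if the arm or the gripper's body presses on something with over 40 N, if the wrist force passes 120 N, or if a joint passes its speed limit or range.

## Working session

There is one attempt and no reset: what is moved stays moved. The work goes in short steps, Python scripts to look and compute and a tool call to move; the robot and the scene stay as the last step left them, time stands still between calls to the robot, and variables do not carry over. Pictures are saved under pics/ and viewed, and the job is handed in when it is done.

Besides the shell and the picture viewer there is one more tool, called by a JSON object that holds its "op" and its "data". jog_arm: Moves the arm, as the interface text tells. Its arguments: {"type":"object","properties":{"moves":{"type":"array","items":{"type":"array","items":{"type":"array","items":{"type":"number"}}}}},"required":["moves"]}

```bash
ls; mkdir -p pics
cat > h.py <<'E'
from station import arm
import numpy as np, cv2, json
from scipy.spatial.transform import Rotation as Ro
def snap(name,fn):
    s=arm.read_state(); c=arm.capture(name)
    cv2.imwrite('pics/'+fn+'.png',c['pixels'][:,:,::-1])
    np.save('pics/'+fn+'.npy',{'c':c,'s':s},allow_pickle=True)
    return c,s
def load(fn):
    d=np.load('pics/'+fn+'.npy',allow_pickle=True).item(); return d['c'],d['s']
def cam(c,s):
    # returns camera origin, R cam->world
    if 'hand_eye' in c:
        H=np.array(c['hand_eye']);Rt=Ro.from_rotvec(s['eef_rot']).as_matrix()
        return Rt@H[:3,3]+np.array(s['eef_pos']), Rt@H[:3,:3]
    R=np.array(c['R']);t=np.array(c['t']); return -R.T@t,R.T
def ray(c,s,uv,z):
    o,R=cam(c,s); uv=np.atleast_2d(uv).astype(float)
    d=np.c_[(uv[:,0]-c['cx'])/c['fx'],(uv[:,1]-c['cy'])/c['fy'],np.ones(len(uv))]@R.T
    return o+d*((z-o[2])/d[:,2])[:,None]
def proj(c,s,X):
    o,R=cam(c,s); p=(np.atleast_2d(X)-o)@R
    return np.c_[p[:,0]/p[:,2]*c['fx']+c['cx'],p[:,1]/p[:,2]*c['fy']+c['cy']]
E
python3 - <<'E'
from h import *
for n in ['scene','top','wrist']: c,s=snap(n,n+'0'); print(n,cam(c,s)[0],c['fx'])
print(s, arm.grasp_offset)
E
```

```text
pics
scene [ 1.20772918 -0.62697516  1.10972951] 425.4515734537225
top [ 0.41466663 -0.02581522  1.28542381] 419.9927829639239
wrist [ 0.23125239 -0.58662914  0.37295834] 354.967410144053
{'t': 0.1, 'q': array([-1.32939859e+00,  3.53620358e-01,  1.63404029e+00, -4.02028520e-05,
        1.15520061e+00, -2.41744981e-03]), 'qd': array([-0.00043862, -0.00122829, -0.00221238,  0.00147741, -0.00131838,
        0.00100389]), 'joint_torque': array([-1.15104256e-03, -6.06356764e+01, -3.42821181e+01,  9.02501233e-05,
        4.12569716e-03, -3.29982288e-05]), 'eef_pos': array([ 0.1507563 , -0.60611413,  0.23061919]), 'eef_rot': array([-3.11702825e+00, -3.81908789e-01,  2.94772438e-04]), 'contact_force': array([ 0.11287554,  0.59501842, -0.03585629]), 'moment': array([-0.03921264, -0.00020855,  0.00463504]), 'grip_width': 1.0029137412408706} 0.0187
```

View pics/scene0.png

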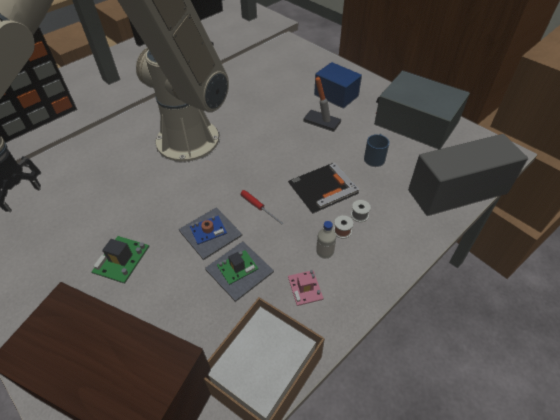

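View pics/top0.png

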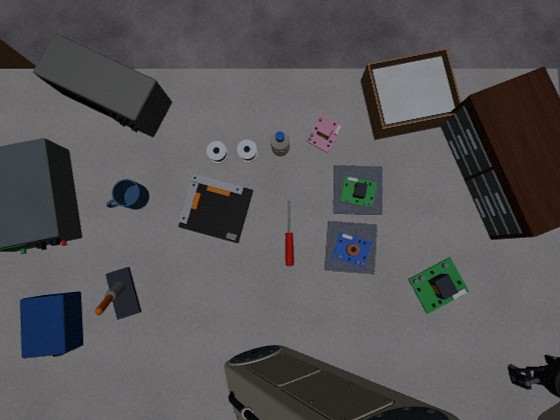

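View pics/wrist0.png

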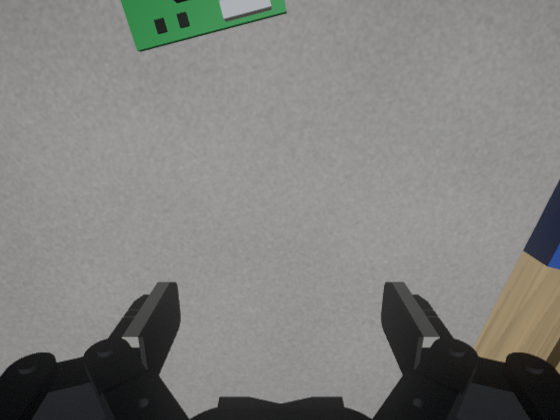

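The top view shows the small green board on the far pad at (358,191), the larger green lookalike at (438,285), and the blue board at (353,249). The fixture is around (216,208): long bar at the upper edge (~(222,188)), short bar on the left (~(195,201)). Next I'll measure them in the enlarged top view.

Run:
```python
from h import *
c,s=load('top0'); im=c['pixels'][:,:,::-1]
a=cv2.resize(im[160:260,165:265],None,fx=6,fy=6,interpolation=cv2.INTER_CUBIC)
b=cv2.resize(im[155:225,325:395],None,fx=6,fy=6,interpolation=cv2.INTER_CUBIC)
cv2.imwrite('pics/zf.png',a);cv2.imwrite('pics/zb.png',b)
hsv=cv2.cvtColor(im,cv2.COLOR_BGR2HSV)
g=cv2.inRange(hsv,(45,100,60),(80,255,255)); 
n,l,st,ce=cv2.connectedComponentsWithStats(g)
for i in range(1,n):
    if st[i][4]>60: print(st[i],ce[i], ray(c,s,ce[i],.018))
m=np.zeros_like(g); m[160:225,330:390]=g[160:225,330:390]
p=cv2.findNonZero(m); r=cv2.minAreaRect(p); bx=cv2.boxPoints(r); W=ray(c,s,bx,.018); print(r,W.round(4),np.linalg.norm(np.diff(W,axis=0),axis=1)); print(W.mean(0))
o=cv2.inRange(hsv,(5,120,100),(22,255,255)); 
n,l,st,ce=cv2.connectedComponentsWithStats(o)
for i in range(1,n):
    if st[i][4]>20:
        p=cv2.findNonZero((l==i).astype(np.uint8)); r=cv2.minAreaRect(p);W=ray(c,s,cv2.boxPoints(r),.022); print(st[i],ce[i],W.round(4).tolist(),np.linalg.norm(np.diff(W,axis=0),axis=1).round(4))
```

```text
[340 176  37  32 591] [358.02199662 192.24873096] [[ 0.60028752 -0.24579673  0.018     ]]
[ 409  257   60   57 1155] [435.63030303 284.44848485] [[ 0.32234062 -0.47090741  0.018     ]]
((358.2115173339844, 191.44229125976562), (33.14362335205078, 25.887327194213867), 11.309930801391602) [[ 0.5739 -0.1886  0.018 ]
 [ 0.6522 -0.2055  0.018 ]
 [ 0.6318 -0.3046  0.018 ]
 [ 0.5537 -0.287   0.018 ]] [0.08016788 0.10122857 0.08006348]
[ 0.6029173 -0.246426   0.018    ]
[207 186  23  10 111] [218.         190.45045045] [[0.6087, 0.2162, 0.022], [0.6227, 0.2127, 0.022], [0.6041, 0.1456, 0.022], [0.5901, 0.1492, 0.022]] [0.0145 0.0697 0.0145]
[191 193   9  16  80] [195.425  200.5375] [[0.554, 0.2618, 0.022], [0.6019, 0.2487, 0.022], [0.5976, 0.2347, 0.022], [0.5498, 0.2479, 0.022]] [0.0497 0.0146 0.0496]
[348 244  11  11  68] [352.66176471 248.92647059] [[0.443, -0.2115, 0.022], [0.4429, -0.2415, 0.022], [0.4132, -0.2409, 0.022], [0.4132, -0.211, 0.022]] [0.03   0.0298 0.0299]
[ 95 308   7   6  32] [ 97.84375 310.625  ] [[0.2494, 0.5387, 0.022], [0.2608, 0.5276, 0.022], [0.2507, 0.5168, 0.022], [0.2393, 0.528, 0.022]] [0.016  0.0148 0.016 ]
```

View pics/zf.png

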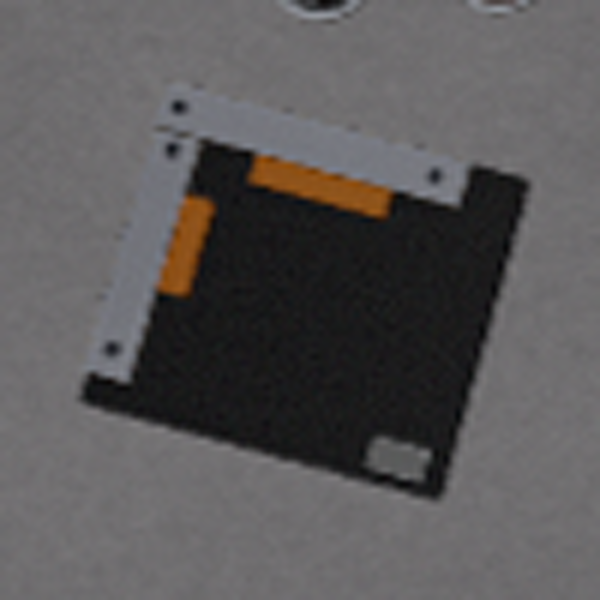

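View pics/zb.png

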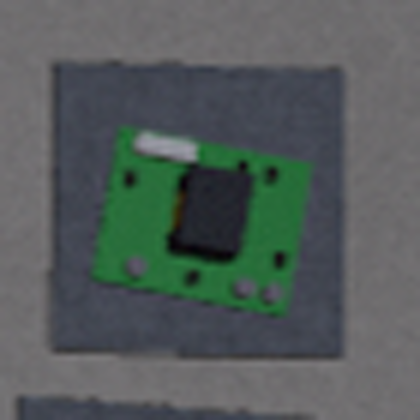

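```bash
cat >> h.py <<'E'
def delta(pos,yaw_y=None,s=None):
    """shift/turn (scaled) to TCP pos with tool z down and tool y at world angle yaw_y deg"""
    s=s or arm.read_state(); R=Ro.from_rotvec(s['eef_rot']).as_matrix()
    d=R.T@(np.array(pos)-s['eef_pos'])/.1
    if yaw_y is None: w=np.zeros(3)
    else:
        a=np.deg2rad(yaw_y); y=np.array([np.cos(a),np.sin(a),0]);z=np.array([0,0,-1.]);x=np.cross(y,z)
        w=Ro.from_matrix(R.T@np.c_[x,y,z]).as_rotvec()/(np.pi/2)
    print('turn',w.round(3),'shift',d.round(3),'rows',np.linalg.norm(d)*100/41.7,np.rad2deg(np.linalg.norm(w)*np.pi/2)/7.16)
E
python3 - <<'E'
from h import *
print(Ro.from_rotvec(load('wrist0')[1]['eef_rot']).as_matrix().round(3), np.array(load('wrist0')[0]['hand_eye']).round(3))
delta((.53,-.235,.23),-101.6)
E
```

```text
[[ 0.97   0.241 -0.   ]
 [ 0.241 -0.97   0.001]
 [-0.    -0.001 -1.   ]] [[-0.001 -0.947 -0.322  0.083]
 [ 1.    -0.    -0.001  0.   ]
 [ 0.001 -0.322  0.947 -0.142]
 [ 0.     0.     0.     1.   ]]
turn [-0.001  0.     0.284] shift [ 4.576 -2.687  0.01 ] rows 12.725284035188077 3.570702750814151
```

{"op": "jog_arm", "data": {"moves": [[[0,0,0.08,0.34,-0.2,0,100],[0,0,0.16,0.67,-0.4,0,100],[0,0,0.24,1.0,-0.59,0,100],[0,0,0.284,1.0,-0.59,0,100]]]}}

```text
t: 0.48
eef_pos: [0.2368, -0.5205, 0.2303]
eef_rot: [-3.121, 0.324, -0.0]
contact_force: [-0.3, 0.8, 0.1]
grip_width: 1.0
```

```bash
python3 -c "
from h import *
print(arm.read_state()['eef_pos']);delta((.585,-.245,.23),-101.6)"
```

```text
[ 0.23679076 -0.52050743  0.23033854]
turn [-0.003  0.    -0.003] shift [ 2.842 -3.412  0.017] rows 10.647971810028125 0.0487429475257998
```

{"op": "jog_arm", "data": {"moves": [[[0,0,0,0.26,-0.31,0,100],[0,0,0,0.52,-0.62,0,100],[0,0,0,0.78,-0.94,0,100],[0,0,0,0.83,-1.0,0,100]]]}}

```text
t: 0.82
eef_pos: [0.3418, -0.4364, 0.2306]
eef_rot: [-3.119, 0.321, -0.002]
contact_force: [-0.4, 0.5, -0.4]
grip_width: 0.998
```

{"op": "jog_arm", "data": {"moves": [[[0,0,0,0.26,-0.31,0,100],[0,0,0,0.52,-0.62,0,100],[0,0,0,0.78,-0.94,0,100],[0,0,0,0.83,-1.0,0,100]]]}}

```text
t: 1.15
eef_pos: [0.4469, -0.3522, 0.2313]
eef_rot: [-3.119, 0.317, -0.004]
contact_force: [0.2, 0.3, 1.4]
grip_width: 1.0
```

{"op": "jog_arm", "data": {"moves": [[[0,0,0,0.26,-0.31,0,100],[0,0,0,0.52,-0.62,0,100],[0,0,0,0.78,-0.94,0,100],[0,0,0,0.83,-1.0,0,100]]]}}

```text
t: 1.48
eef_pos: [0.5519, -0.2681, 0.2321]
eef_rot: [-3.118, 0.313, -0.007]
contact_force: [-0.9, -0.9, 0.2]
grip_width: 1.002
```

```bash
python3 -c "
from h import *
print(arm.read_state()['eef_pos']);delta((.585,-.245,.23),-101.6)"
```

```text
[ 0.55193127 -0.26806359  0.23208294]
turn [-0.005 -0.002  0.001] shift [ 0.278 -0.292  0.024] rows 0.9681269117325995 0.07480426947379448
```

{"op": "jog_arm", "data": {"moves": [[[-0.005,-0.002,0.001,0.28,-0.29,0.02,100],[-0.005,-0.002,0.001,0.28,-0.29,0.02,100],[-0.005,-0.002,0.001,0.28,-0.29,0.02,100]]]}}

```text
t: 1.73
eef_pos: [0.586, -0.2443, 0.2298]
eef_rot: [-3.125, 0.312, 0.0]
contact_force: [-0.2, 0.3, -0.2]
grip_width: 0.998
```

Run:
```python
from h import *
c,s=snap('wrist','wrist1'); print(s['eef_pos'],s['eef_rot'])
```

```text
[ 0.58602389 -0.2443306   0.22980997] [-3.12536513e+00  3.12391160e-01  3.45550807e-04]
```

View pics/wrist1.png

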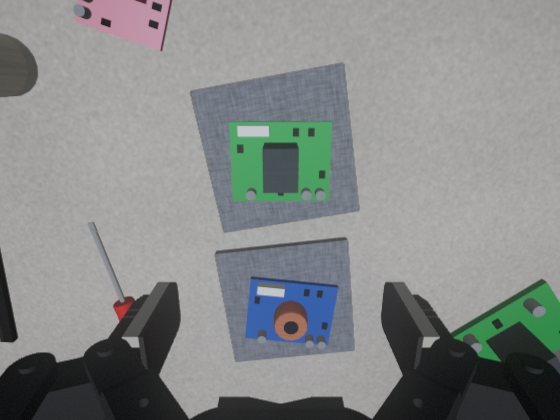

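The wrist view shows the green board at rows 121-202, columns 229-334, on the pad. The transformer's dark top is around (281,165).

Run:
```python
from h import *
c,s=load('wrist1'); im=c['pixels'][:,:,::-1]
hsv=cv2.cvtColor(im,cv2.COLOR_BGR2HSV)
g=cv2.inRange(hsv,(45,80,50),(85,255,255)); g[:,:200]=0;g[:,370:]=0;g[230:]=0
p=cv2.findNonZero(cv2.morphologyEx(g,cv2.MORPH_OPEN,np.ones((3,3))))[:,0]
h=cv2.convexHull(p).reshape(-1,2)
W=ray(c,s,h,.018)
r=cv2.minAreaRect((W[:,:2]*1000).astype(np.float32)); print('board mm',r)
d=((hsv[:,:,2]<75)&(g==0)).astype(np.uint8)*255; m=np.zeros_like(d); m[125:200,255:306]=d[125:200,255:306]
m=cv2.morphologyEx(m,cv2.MORPH_OPEN,np.ones((5,5)))
n,l,st,ce=cv2.connectedComponentsWithStats(m); print(st)
b=im[100:225,215:350]; cv2.imwrite('pics/zw1.png',cv2.resize(b,None,fx=5,fy=5,interpolation=cv2.INTER_CUBIC)[:600])
print(proj(c,s,[[.603,-.246,.06],[.603,-.246,.018]]))
```

```text
board mm ((601.880859375, -247.33750915527344), (100.0771713256836, 79.88512420654297), 78.5506362915039)
[[     0      0    560    420 234973]
 [   293    129      5      7     35]
 [   264    143     33      6    192]]
[[278.4291208  169.81913981]
 [278.68009373 161.10192773]]
```

View pics/zw1.png

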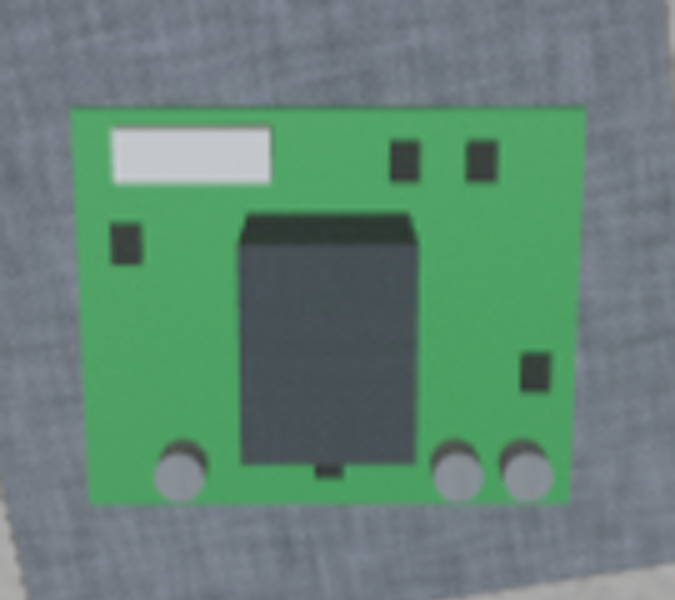

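Run:
```python
from h import *
c,s=load('wrist1')
W=ray(c,s,[[263,148.4],[298.4,148.4],[298,192.8],[263.2,192.8]],.06)
print(W.round(4),W.mean(0),np.linalg.norm(np.diff(W,axis=0),axis=1))
print(arm.read_state()['t'])
# TCP: pads' contact point = grasp height .012+.036=.048 ; TCP .0187 below
delta((.602,-.2473,.13),-101.45)
```

```text
[[ 0.6243 -0.2366  0.06  ]
 [ 0.6182 -0.2669  0.06  ]
 [ 0.5786 -0.2592  0.06  ]
 [ 0.5849 -0.2281  0.06  ]] [ 0.60150857 -0.24771811  0.06      ] [0.03097326 0.04027321 0.03172358]
1.7833
turn [-0.     0.001 -0.   ] shift [ 0.173 -0.013  0.998] rows 2.4297257672979926 0.008706353767219786
```

{"op": "jog_arm", "data": {"moves": [[[0,0.001,0,0.17,-0.01,0.33,100],[0,0.001,0,0.17,-0.01,0.66,100],[0,0.001,0,0.17,-0.01,1.0,100],[0,0.001,0,0.17,-0.01,1.0,100]]]}}

```text
t: 2.12
eef_pos: [0.5963, -0.2473, 0.1234]
eef_rot: [-3.123, 0.316, 0.015]
contact_force: [-1.6, 0.5, -1.9]
grip_width: 0.997
```

```bash
python3 -c "
from h import *
print(arm.read_state()['eef_pos']);delta((.6018,-.2475,.0293),-101.45)"
```

```text
[ 0.59629364 -0.2472554   0.12338636]
turn [-0.001  0.006 -0.001] shift [ 0.064 -0.007  0.94 ] rows 2.2601359126912284 0.08237582006360168
```

{"op": "jog_arm", "data": {"moves": [[[-0.001,0.005,-0.001,0.06,-0.01,0.2,100],[-0.001,0.005,-0.001,0.06,-0.01,0.45,100],[-0.001,0.005,-0.001,0.06,-0.01,0.7,100],[-0.001,0.005,-0.001,0.06,-0.01,0.7,100]]]}}

```text
t: 2.45
eef_pos: [0.5985, -0.2474, 0.0506]
eef_rot: [-3.124, 0.315, 0.012]
contact_force: [-1.7, 0.1, -0.1]
grip_width: 0.999
```

```bash
python3 -c "
from h import *
print(arm.read_state()['eef_pos']);delta((.6018,-.2475,.0293),-101.45)
snap('wrist','wrist2')"
```

```text
[ 0.59845572 -0.2473596   0.05058705]
turn [-0.001  0.005 -0.001] shift [ 0.035 -0.005  0.213] rows 0.5167532127025469 0.06633689033135516
```

View pics/wrist2.png

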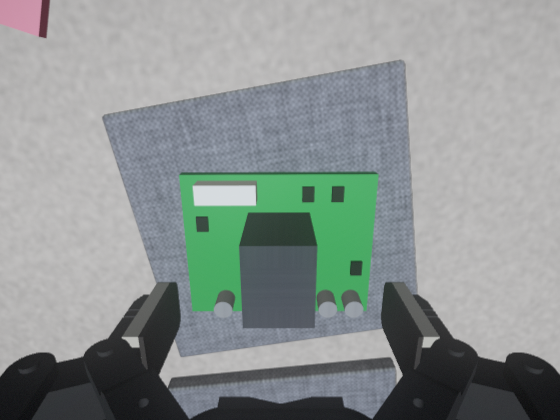

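The transformer (columns 240-316) sits centred between the jaws (178-383). Going down the last 21 mm, then closing.

{"op": "jog_arm", "data": {"moves": [[[-0.001,0.005,-0.001,0.04,-0.01,0.1,100],[-0.001,0.005,-0.001,0.04,-0.01,0.2,100],[-0.001,0.005,-0.001,0.04,-0.01,0.21,100],[-0.001,0.005,-0.001,0.04,-0.01,0.21,100]]]}}

```text
t: 2.83
eef_pos: [0.6036, -0.2475, 0.0319]
eef_rot: [3.125, -0.313, 0.003]
contact_force: [-0.2, -0.2, -0.0]
grip_width: 0.998
```

```bash
python3 -c "
from h import *
s=arm.read_state();print(s['eef_pos'],s['contact_force']);delta((.6018,-.2475,.0293),-101.45)"
```

```text
[ 0.60359606 -0.24751913  0.03188621] [-0.17867068 -0.16298627 -0.04605358]
turn [ 0.    -0.001  0.   ] shift [-0.018  0.003  0.026] rows 0.07550974670210658 0.014643916750776845
```

{"op": "jog_arm", "data": {"moves": [[[0,-0.001,0,-0.015,0,0.025,100],[0,-0.001,0,-0.015,0,0.025,0],[0,-0.001,0,-0.015,0,0.025,0],[0,-0.001,0,-0.015,0,0.025,0],[0,-0.001,0,-0.015,0,0.025,0]]]}}

```text
t: 3.25
eef_pos: [0.6023, -0.2473, 0.0297]
eef_rot: [3.125, -0.313, 0.001]
contact_force: [-0.2, 0.8, 0.4]
grip_width: 0.452
```

{"op": "jog_arm", "data": {"moves": [[[0,0,0,0,0,0,0],[0,0,0,0,0,0,0],[0,0,0,0,0,0,0],[0,0,0,0,0,0,0]]]}}

```text
t: 3.58
eef_pos: [0.6025, -0.2473, 0.0299]
eef_rot: [3.125, -0.312, 0.001]
contact_force: [-0.0, 0.4, 2.2]
grip_width: 0.364
```

```bash
python3 -c "
from h import *
s=arm.read_state();print(s['eef_pos'],s['contact_force'],s['grip_width']*85)"
```

```text
[ 0.6025203  -0.24730852  0.02990445] [-0.04129399  0.40886187  2.19814738] 30.929287722534614
```

Gripped at about 31 mm opening, which fits the 32 mm block. Lift it.

{"op": "jog_arm", "data": {"moves": [[[0,0,0,0,0,-0.1,0],[0,0,0,0,0,-0.3,0],[0,0,0,0,0,-0.55,0],[0,0,0,0,0,-0.8,0],[0,0,0,0,0,-0.8,0]]]}}

```text
t: 4.0
eef_pos: [0.6051, -0.2483, 0.1152]
eef_rot: [3.123, -0.312, 0.012]
contact_force: [2.3, -1.0, -1.6]
grip_width: 0.365
```

Run:
```python
from h import *
c,s=snap('wrist','wrist3');print(s['eef_pos'],s['contact_force'],s['grip_width']*85)
# fixture estimate
f=np.array([.5606,.1932]);a=np.deg2rad(-15.4)
ex=np.array([np.cos(a),np.sin(a)]);ey=np.array([-ex[1],ex[0]])
print(f-6*ex*.001-6*ey*.001)
t=f-.02*ex-.02*ey
delta((*t,.13),-90-15.4)
```

```text
[ 0.60505517 -0.2483282   0.11522257] [ 2.26520486 -1.0430425  -1.59690772] 31.00822298639265
[0.55322209 0.18900876]
turn [ 0.001 -0.004  0.044] shift [-1.513 -4.052 -0.186] rows 10.38181127723057 0.5581311939426131
```

View pics/wrist3.png

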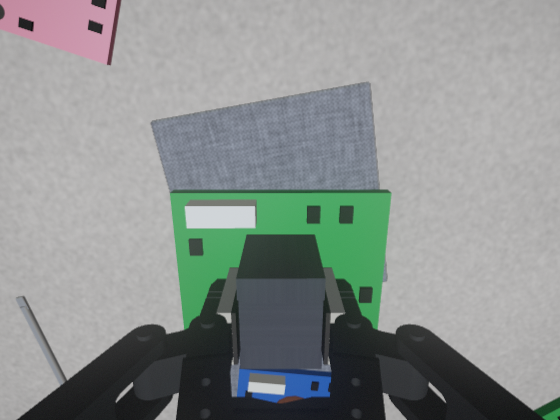

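The board hangs level in the jaws: front edge at row 191, columns 171-389. I'll carry it towards the fixture in about 100 mm calls.

{"op": "jog_arm", "data": {"moves": [[[0,0,0.01,-0.1,-0.3,-0.05,0],[0,-0.004,0.02,-0.22,-0.6,-0.1,0],[0,-0.004,0.044,-0.34,-0.9,-0.18,0],[0,-0.004,0.044,-0.37,-1.0,-0.18,0]]]}}

```text
t: 4.38
eef_pos: [0.5859, -0.1391, 0.1303]
eef_rot: [3.113, -0.422, -0.005]
contact_force: [0.0, -0.5, -1.3]
grip_width: 0.363
```

{"op": "jog_arm", "data": {"moves": [[[0,0,0,-0.12,-0.3,0,0],[0,0,0,-0.25,-0.6,0,0],[0,0,0,-0.38,-0.9,0,0],[0,0,0,-0.42,-1.0,0,0]]]}}

```text
t: 4.72
eef_pos: [0.5703, -0.0283, 0.1292]
eef_rot: [-3.113, 0.419, 0.009]
contact_force: [0.6, -0.3, -1.5]
grip_width: 0.363
```

Run:
```python
from h import *
s=arm.read_state();print(s['eef_pos'],s['contact_force'],s['grip_width']*85)
f=np.array([.5606,.1932]);a=np.deg2rad(-15.4)
ex=np.array([np.cos(a),np.sin(a)]);ey=np.array([-ex[1],ex[0]])
t=f-.02*ex-.02*ey
delta((*t,.13),-90-15.4)
```

```text
[ 0.57026915 -0.02830131  0.12919698] [ 0.60167495 -0.30625548 -1.48867023] 30.881555315549114
turn [0.    0.004 0.001] shift [-0.879 -1.911 -0.003] rows 5.044155685445211 0.047267173728292006
```

{"op": "jog_arm", "data": {"moves": [[[0,0.004,0,-0.14,-0.3,0,0],[0,0.004,0,-0.28,-0.6,0,0],[0,0.004,0,-0.42,-0.9,0,0],[0,0.004,0,-0.42,-0.9,0,0]]]}}

```text
t: 5.05
eef_pos: [0.5521, 0.0736, 0.1285]
eef_rot: [-3.113, 0.415, 0.002]
contact_force: [-0.9, -0.2, -2.2]
grip_width: 0.365
```

Run:
```python
from h import *
c,s=snap('wrist','wrist4');print(s['eef_pos'],s['eef_rot'])
```

```text
[0.55214424 0.07357584 0.12847088] [-3.11345178e+00  4.14685756e-01  2.46673415e-03]
```

View pics/wrist4.png

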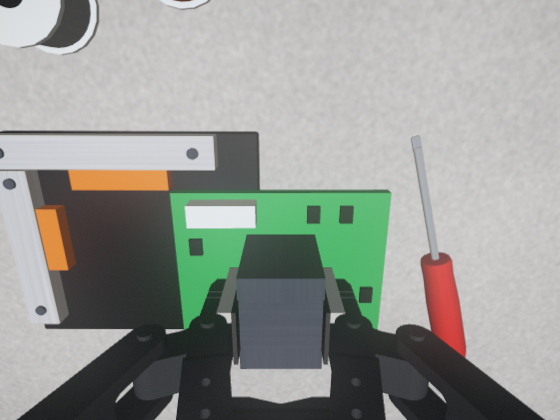

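The fixture's corner is clearly visible: long bar at columns 69-168, rows 170-190, and short bar at columns 37-74, rows 206-270. The board's front edge is parallel to the long rail at row 191.

Run:
```python
from h import *
c,s=load('wrist4'); im=c['pixels'][:,:,::-1]
hsv=cv2.cvtColor(im,cv2.COLOR_BGR2HSV)
o=cv2.inRange(hsv,(5,150,60),(22,255,255))
cv2.imwrite('pics/zf4.png',cv2.resize(im[120:285,0:180],None,fx=4,fy=3.6,interpolation=cv2.INTER_CUBIC))
n,l,st,ce=cv2.connectedComponentsWithStats(o)
for i in range(1,n):
    if st[i][4]<100: continue
    p=cv2.findNonZero((l==i).astype(np.uint8))[:,0]
    print(st[i]); W=ray(c,s,p,.022)
# long bar lower edge: per column last orange row ; short: per row last col
m=(l>0)
L=[(u,max(np.where(o[165:200,u])[0])+165+.5) for u in range(76,162)]
L=ray(c,s,L,.022)[:,:2]
# green top front edge and side edges
g=cv2.inRange(hsv,(45,80,40),(85,255,255))
top=[(u,np.where(g[170:230,u])[0].min()+170) for u in range(185,380)]
bz=s['eef_pos'][2]-.0179+.006
T=ray(c,s,top,bz-.0)[:,:2]
lef=np.array([(np.where(g[v,150:240])[0].min()+150,v) for v in range(197,270)]);rig=np.array([(np.where(g[v,340:420])[0].max()+341,v) for v in range(197,270)])
Le=ray(c,s,lef,bz)[:,:2];Ri=ray(c,s,rig,bz)[:,:2]
def fit(P):
    vx,vy,x,y=cv2.fitLine(P.astype(np.float32),cv2.DIST_HUBER,0,.0001,.0001).ravel(); return np.array([x,y]),np.rad2deg(np.arctan2(vy,vx))%180
for n,P in dict(long=L,front=T,left=Le,right=Ri).items(): print(n,fit(P))
R=Ro.from_rotvec(s['eef_rot']).as_matrix()
print('tool y ang',np.rad2deg(np.arctan2(R[1,1],R[0,1])))
ex=R[:2,0]/np.linalg.norm(R[:2,0]);
for n,P in dict(front=T,left=Le,right=Ri).items():
    d=fit(P)[0]-s['eef_pos'][:2]; print(n,'tool x,y',d@R[:2,0],d@R[:2,1])
```

```text
[  68  171  101   19 1856]
[  36  206   39   65 1732]
long (array([0.59982896, 0.18881872], dtype=float32), np.float32(74.786514))
front (array([0.59035695, 0.05893808], dtype=float32), np.float32(74.78672))
left (array([0.584663  , 0.11642256], dtype=float32), np.float32(164.27863))
right (array([0.55842274, 0.01990095], dtype=float32), np.float32(165.01662))
tool y ang -105.17335375902358
front tool x,y 0.040711782213285606 0.004125661184600707
left tool x,y 0.020170369867757942 -0.04986446407416016
right tool x,y 0.020108446396543016 0.050160351807248815
```

View pics/zf4.png

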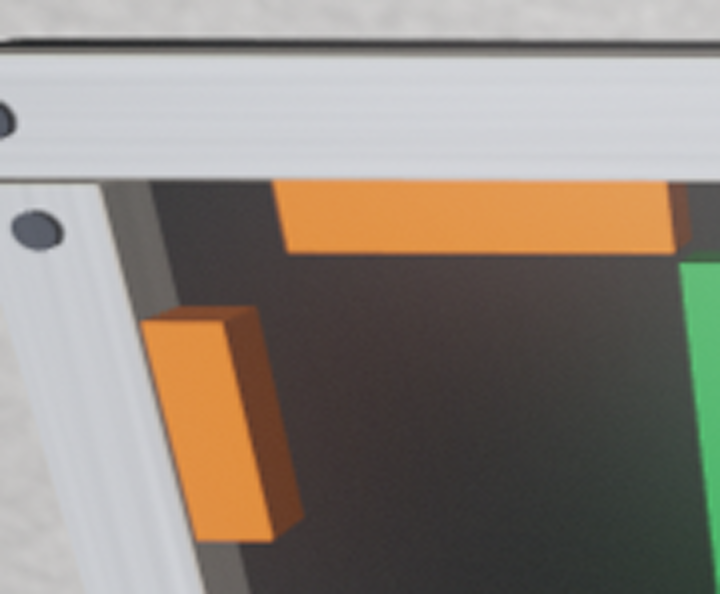

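Run:
```python
from h import *
c,s=load('wrist4')
P=ray(c,s,[[56.2,208.9],[68,270.5],[72,190.4],[168.3,190.4]],.022)[:,:2]
print(P,np.linalg.norm(P[1]-P[0]),np.linalg.norm(P[3]-P[2]))
d=P[0]-P[1];print(np.rad2deg(np.arctan2(d[1],d[0])))
a=np.deg2rad(-15.2);ex=np.array([np.cos(a),np.sin(a)]);ey=np.array([-ex[1],ex[0]])
fx=np.mean([P[2]@ex,P[3]@ex])-.04; fy=np.mean([P[0]@ey,P[1]@ey])-.05
f=fx*ex+fy*ey; print('origin',f,'ends', ((P-f)@ex*1e3).round(1), ((P-f)@ey*1e3).round(1))
bc=np.array(s['eef_pos'][:2]); print('TCP in fixture',(bc-f)@ex,(bc-f)@ey)
t=f-.012*ex-.012*ey
delta((*t,.13),-105.2)
```

```text
[[0.59647711 0.23290896]
 [0.54766671 0.24739849]
 [0.60634357 0.21534561]
 [0.58801458 0.14794589]] 0.05091563583239473 0.069847502052701
-16.533699587095448
origin [0.55854651 0.19201591] ends [ 25.9 -25.   40.   40. ] [ 49.4  50.6  35.  -34.8]
TCP in fixture 0.024875403411680107 -0.11597522106814015
turn [0.    0.001 0.001] shift [-0.378 -1.058 -0.015] rows 2.6943486057354398 0.014314478717206652
```

Both views agree on the fixture origin within 2 mm: (0.5605, 0.1932) from the top, (0.5585, 0.192) from the wrist. Yaw is about -15.2°, and the board is centred in the jaws and square to them. Moving over the bed, clear of the bars.

{"op": "jog_arm", "data": {"moves": [[[0,0.001,0.001,-0.12,-0.33,0,0],[0,0.001,0.001,-0.25,-0.66,0,0],[0,0.001,0.001,-0.37,-0.98,0,0],[0,0.001,0.001,-0.38,-1.0,0,0],[0,0.001,0.001,-0.38,-1.0,0,0]]]}}

```text
t: 5.52
eef_pos: [0.542, 0.1786, 0.1279]
eef_rot: [3.113, -0.412, 0.0]
contact_force: [-0.5, -1.0, -2.0]
grip_width: 0.366
```

```bash
cat >> h.py <<'E'
F=np.array([.5592,.1924]);_a=np.deg2rad(-15.2);EX=np.array([np.cos(_a),np.sin(_a)]);EY=np.array([-EX[1],EX[0]])
def st(fx,fy,z):
    s=arm.read_state(); d=np.array(s['eef_pos'][:2])-F
    print('t',s['t'],'fix mm',(d@EX*1e3).round(2),(d@EY*1e3).round(2),'z',s['eef_pos'][2].round(4),'grip',s['grip_width'].round(3))
    cf=s['contact_force'];print('force fix',(cf[:2]@EX).round(2),(cf[:2]@EY).round(2),cf[2].round(2),'mom',s['moment'].round(2))
    R=Ro.from_rotvec(s['eef_rot']).as_matrix();print('tilt',np.rad2deg(np.arccos(-R[2,2])).round(2),'yaw',np.rad2deg(np.arctan2(R[1,1],R[0,1])).round(2))
    t=F+fx*EX+fy*EY; delta((*t,z),-105.2,s)
E
python3 - <<'E'
from h import *
st(-.012,-.012,.05)
c,s=snap('wrist','wrist5')
E
```

```text
Traceback (most recent call last):
  File "h.py", line 36, in st
    print('t',s['t'],'fix mm',(d@EX*1e3).round(2),(d@EY*1e3).round(2),'z',s['eef_pos'][2].round(4),'grip',s['grip_width'].round(3))
                                                                                                          ^^^^^^^^^^^^^^^^^^^^^
AttributeError: 'float' object has no attribute 'round'
```

```bash
sed -i "s/s\['grip_width'\].round(3)/round(s['grip_width'],3)/" h.py
python3 - <<'E'
from h import *
st(-.012,-.012,.05)
c,s=snap('wrist','wrist5')
E
```

```text
t 5.5167 fix mm -12.98 -17.83 z 0.1279 grip 0.366
force fix -0.25 -1.07 -1.95 mom [0.01 0.01 0.04]
tilt 0.07 yaw -105.07
turn [ 0.001 -0.     0.001] shift [ 0.01  -0.059  0.779] rows 1.8724669933545592 0.020726233155747065
```

View pics/wrist5.png

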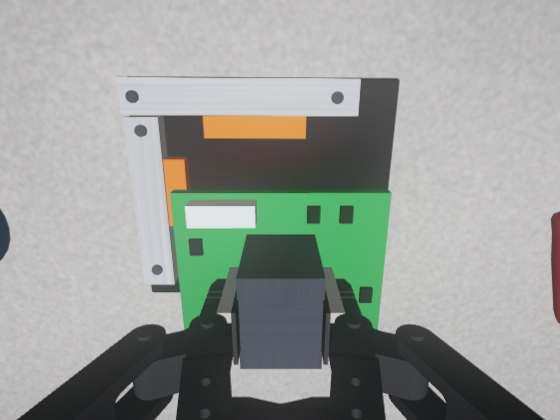

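The board is over the bed, with the bars ahead (row 137) and to the left (column 187). Going down towards the bed.

{"op": "jog_arm", "data": {"moves": [[[0,0,0.001,0,-0.02,0.2,0],[0,0,0.001,0,-0.04,0.45,0],[0,0,0.001,0,-0.04,0.7,0],[0,0,0.001,0,-0.04,0.85,0],[0,0,0.001,0,-0.04,0.85,0]]]}}

```text
t: 5.98
eef_pos: [0.5409, 0.1785, 0.0395]
eef_rot: [3.109, -0.418, -0.009]
contact_force: [-0.4, -0.2, -1.7]
grip_width: 0.364
```

Run:
```python
from h import *
st(-.012,-.012,.0285)
c,s=snap('wrist','wrist6')
```

```text
t 5.9833 fix mm -13.97 -18.24 z 0.0395 grip 0.364
force fix -0.34 -0.35 -1.67 mom [-0.    0.06  0.02]
tilt 0.41 yaw -105.3
turn [ 0.003  0.003 -0.001] shift [ 0.02  -0.063  0.109] rows 0.30635678930535737 0.05931895142013833
```

View pics/wrist6.png

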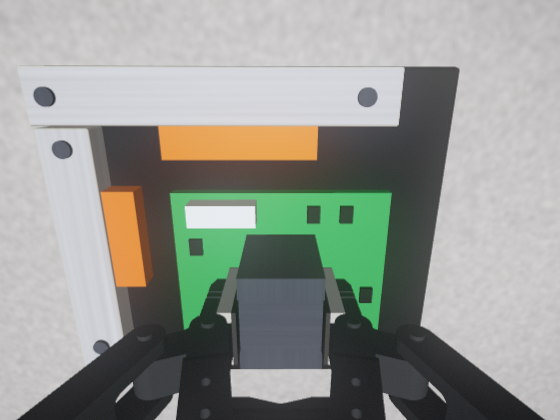

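Run:
```python
from h import *
c,s=load('wrist6'); im=c['pixels'][:,:,::-1]
cv2.imwrite('pics/z6.png',cv2.resize(im[110:300,90:330],None,fx=3.3,fy=3.15,interpolation=cv2.INTER_CUBIC))
def fm(P): return np.c_[(P[:,:2]-F)@EX,(P[:,:2]-F)@EY]*1e3
bz=s['eef_pos'][2]-.0179+.006
print('long',fm(ray(c,s,[[163,159.8],[317,159.8]],.022)).round(2).tolist())
print('front',fm(ray(c,s,[[171,192],[390,192]],bz)).round(2).tolist())
print('left',fm(ray(c,s,[[172,195],[180,300]],bz)).round(2).tolist())
```

```text
long [[39.99, 34.36], [39.74, -35.16]]
front [[26.48, 30.55], [26.08, -67.9]]
left [[25.08, 30.25], [-29.58, 31.84]]
```

View pics/z6.png

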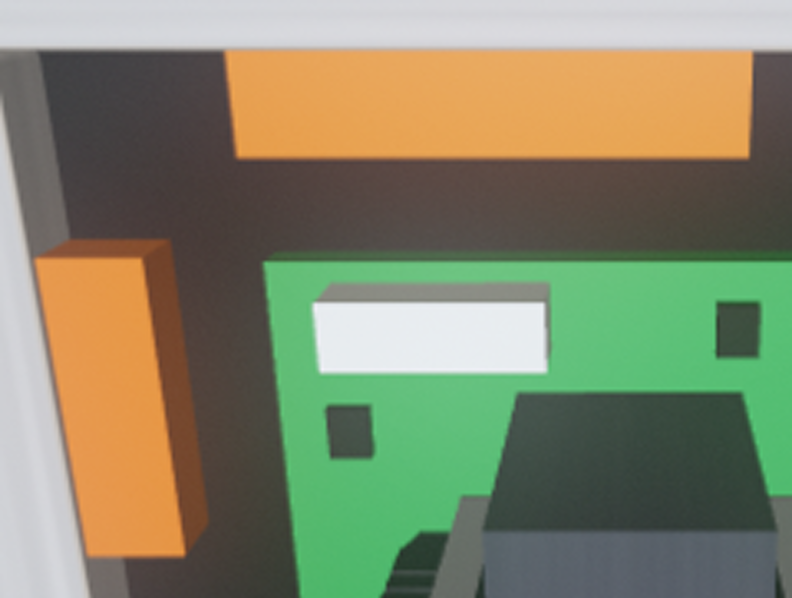

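Front edge at 26.3 mm and left edge at about 31 mm in fixture axes, so the gaps are about 14 and 19 mm, and it is square. Lowering onto the bed.

{"op": "jog_arm", "data": {"moves": [[[0.003,0.003,0,0.02,-0.06,0.05,0],[0.003,0.003,0,0.02,-0.06,0.1,0],[0.003,0.003,0,0.02,-0.06,0.11,0],[0.003,0.003,0,0.02,-0.06,0.11,0]]]}}

```text
t: 6.37
eef_pos: [0.5456, 0.1841, 0.0304]
eef_rot: [-3.113, 0.418, -0.003]
contact_force: [0.1, -0.3, -1.8]
grip_width: 0.365
```

Run:
```python
from h import *
print(fm:=None) if 0 else None
st(-.005,-.005,.0275)
c,s=load('wrist6')
P=ray(c,s,[[133.3,191.9],[146.1,286.2]],.022)[:,:2]; print('short edge',((P-F)@EX*1e3).round(1),((P-F)@EY*1e3).round(1))
```

```text
t 6.3667 fix mm -10.91 -11.53 z 0.0304 grip 0.365
force fix 0.19 -0.28 -1.75 mom [-0.01 -0.   -0.04]
tilt 0.12 yaw -105.3
turn [-0.    -0.001 -0.001] shift [ 0.059 -0.065  0.029] rows 0.22250841798914792 0.021547584231312346
short edge [ 25.  -24.9] [49.8 50.2]
```

{"op": "jog_arm", "data": {"moves": [[[0,-0.001,0,0,0,0.01,0],[0,-0.001,0,0,0,0.02,0],[0,-0.001,0,0,0,0.027,0],[0,-0.001,0,0,0,0.027,0],[0,-0.001,0,0,0,0.027,0]]]}}

```text
t: 6.78
eef_pos: [0.5458, 0.1842, 0.0279]
eef_rot: [-3.113, 0.418, -0.001]
contact_force: [0.1, 1.2, -0.3]
grip_width: 0.366
```

Run:
```python
from h import *
st(0,0,.0275)
```

```text
t 6.7833 fix mm -10.79 -11.4 z 0.0279 grip 0.366
force fix -0.18 1.21 -0.34 mom [-0.04  0.04  0.05]
tilt 0.06 yaw -105.29
turn [-0.001 -0.    -0.001] shift [ 0.108 -0.114  0.004] rows 0.37662587258919006 0.015580974691668718
```

Just touching the bed: z 27.9 mm, as expected. Now sliding diagonally into the corner in stages, watching the force.

{"op": "jog_arm", "data": {"moves": [[[0,0,0,0.04,-0.04,0.004,0],[0,0,0,0.07,-0.075,0.004,0],[0,0,0,0.1,-0.11,0.004,0],[0,0,0,0.13,-0.14,0.004,0],[0,0,0,0.13,-0.14,0.004,0]]]}}

```text
t: 7.2
eef_pos: [0.5613, 0.1941, 0.0279]
eef_rot: [3.113, -0.418, -0.003]
contact_force: [-6.8, -3.5, 12.0]
grip_width: 0.368
```

Run:
```python
from h import *
st(.008,.008,.0275)
```

```text
t 7.2 fix mm 1.57 2.16 z 0.0279 grip 0.368
force fix -5.68 -5.13 11.97 mom [-0.52  0.91 -0.16]
tilt 0.1 yaw -105.29
turn [ 0.001  0.001 -0.001] shift [ 0.064 -0.059  0.004] rows 0.20858147342702996 0.018927587045846246
```

Both bars are in contact, and the downward push of 12 N is a bit much. I'll ease it slightly and continue.

{"op": "jog_arm", "data": {"moves": [[[0,0,0,0.015,-0.015,-0.002,0],[0,0,0,0.03,-0.03,-0.002,0],[0,0,0,0.04,-0.04,-0.002,0],[0,0,0,0.04,-0.04,-0.002,0]]]}}

```text
t: 7.53
eef_pos: [0.5638, 0.1958, 0.028]
eef_rot: [3.11, -0.418, -0.01]
contact_force: [-11.0, -7.1, 12.9]
grip_width: 0.367
```

Run:
```python
from h import *
st(.009,.009,.0275)
c,s=snap('wrist','wrist7')
im=c['pixels'][:,:,::-1];cv2.imwrite('pics/z7.png',cv2.resize(im[60:300,60:330],None,fx=2.9,fy=2.4,interpolation=cv2.INTER_CUBIC))
```

```text
t 7.5333 fix mm 3.52 4.47 z 0.028 grip 0.367
force fix -8.74 -9.74 12.86 mom [-0.79  1.36 -0.17]
tilt 0.43 yaw -105.3
turn [ 0.003  0.004 -0.001] shift [ 0.055 -0.045  0.005] rows 0.1711091040423461 0.06204176935333504
```

View pics/z7.png

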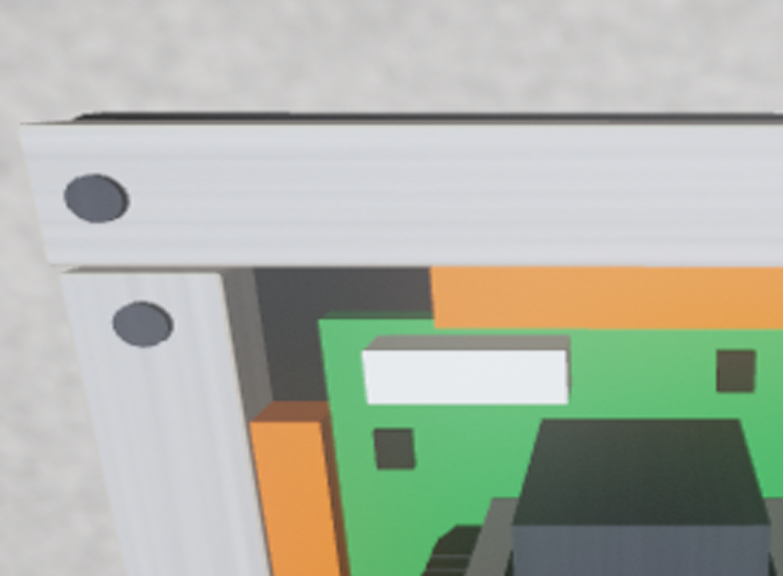

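```bash
cat >> h.py <<'E'
def depth(fn,rail,front,railc,left):
    """rows of long-rail inner top edge & board front edge at given px; returns depths"""
    c,s=load(fn); q=lambda uv,z:(ray(c,s,uv,z)[:,:2]-F)
    a=q([rail],.024)[0];b=q([front],.016)[0];d=q([railc],.024)[0];e=q([left],.016)[0]
    print('x depth mm',15-(a@EX-b@EX)*1e3,'y depth',15-(d@EY-e@EY)*1e3)
E
python3 - <<'E'
from h import *
k=lambda u,v:(60+u/2.9,60+v/2.4)
depth('wrist7',k(380,265),k(380,319),k(235,350),k(323,350))
E
```

```text
x depth mm 2.9689654194606234 y depth 4.478039465964139
```

{"op": "jog_arm", "data": {"moves": [[[0.003,0.004,0,0.015,-0.01,-0.004,0],[0.003,0.004,0,0.03,-0.025,-0.004,0],[0.003,0.004,0,0.045,-0.035,-0.004,0],[0.003,0.004,0,0.045,-0.035,-0.004,0]]]}}

```text
t: 7.92
eef_pos: [0.5661, 0.1968, 0.0281]
eef_rot: [3.111, -0.418, -0.009]
contact_force: [-12.5, -5.5, 10.0]
grip_width: 0.366
```

Run:
```python
from h import *
st(.009,.009,.0275)
c,s=snap('wrist','wrist8')
im=c['pixels'][:,:,::-1];cv2.imwrite('pics/z8.png',cv2.resize(im[60:300,60:330],None,fx=2.9,fy=2.4,interpolation=cv2.INTER_CUBIC))
```

```text
t 7.9167 fix mm 5.52 6.03 z 0.0281 grip 0.366
force fix -10.61 -8.54 9.99 mom [-0.83  1.6  -0.1 ]
tilt 0.37 yaw -105.3
turn [ 0.002  0.003 -0.001] shift [ 0.035 -0.03   0.005] rows 0.11053030751194506 0.053200012504736126
```

View pics/z8.png

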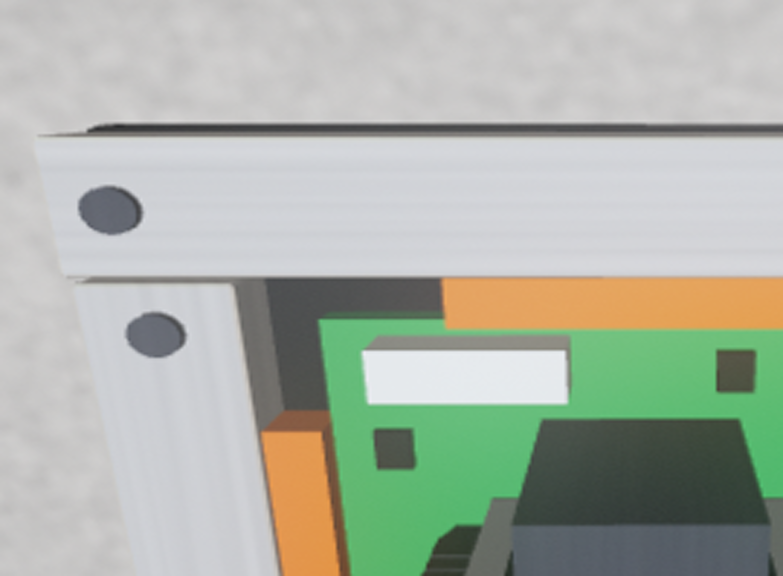

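Run:
```python
from h import *
k=lambda u,v:(60+u/2.9,60+v/2.4)
depth('wrist8',k(380,277),k(380,319),k(247,350),k(324,350))
```

```text
x depth mm 5.104540834887338 y depth 6.100045816043467
```

{"op": "jog_arm", "data": {"moves": [[[0.003,0.003,0,0.02,-0.015,-0.002,0],[0.003,0.003,0,0.035,-0.03,-0.002,0],[0.003,0.003,0,0.045,-0.04,-0.002,0],[0.003,0.003,0,0.045,-0.04,-0.002,0]]]}}

```text
t: 8.3
eef_pos: [0.5681, 0.198, 0.0281]
eef_rot: [3.111, -0.418, -0.011]
contact_force: [-14.1, -7.6, 15.7]
grip_width: 0.365
```

Run:
```python
from h import *
st(.009,.009,.0275)
c,s=snap('wrist','wrist9')
im=c['pixels'][:,:,::-1];cv2.imwrite('pics/z9.png',cv2.resize(im[60:300,60:330],None,fx=2.9,fy=2.4,interpolation=cv2.INTER_CUBIC))
```

```text
t 8.3 fix mm 7.14 7.75 z 0.0281 grip 0.365
force fix -11.62 -11.02 15.68 mom [-1.03  1.85 -0.06]
tilt 0.43 yaw -105.3
turn [ 0.002  0.004 -0.001] shift [ 0.019 -0.013  0.005] rows 0.055429274320344675 0.06161784798355976
```

View pics/z9.png

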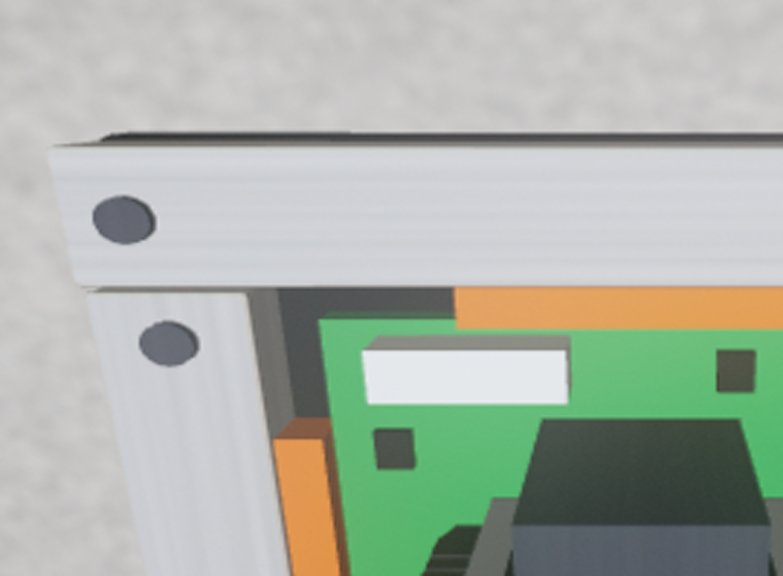

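{"op": "jog_arm", "data": {"moves": [[[0.003,0.004,0,0.025,-0.02,-0.007,0],[0.003,0.004,0,0.035,-0.03,-0.007,0],[0.003,0.004,0,0.045,-0.038,-0.007,0],[0.003,0.004,0,0.045,-0.038,-0.007,0],[0.003,0.004,0,0.045,-0.038,-0.007,0]]]}}

```text
t: 8.77
eef_pos: [0.5696, 0.1988, 0.0281]
eef_rot: [3.111, -0.418, -0.012]
contact_force: [-13.7, -7.2, 12.3]
grip_width: 0.363
```

Run:
```python
from h import *
k=lambda u,v:(60+u/2.9,60+v/2.4)
depth('wrist9',k(380,287),k(380,319),k(259,350),k(324,350))
st(.009,.009,.0275)
c,s=snap('wrist','wrist10')
im=c['pixels'][:,:,::-1];cv2.imwrite('pics/z10.png',cv2.resize(im[60:300,60:330],None,fx=2.9,fy=2.4,interpolation=cv2.INTER_CUBIC))
```

```text
x depth mm 6.884685972805123 y depth 7.888744446951396
t 8.7667 fix mm 8.33 8.87 z 0.0281 grip 0.363
force fix -11.37 -10.54 12.27 mom [-1.08  1.95 -0.09]
tilt 0.47 yaw -105.31
turn [ 0.003  0.005 -0.001] shift [ 0.007 -0.001  0.006] rows 0.02214374558055434 0.06738722922988048
```

View pics/z10.png

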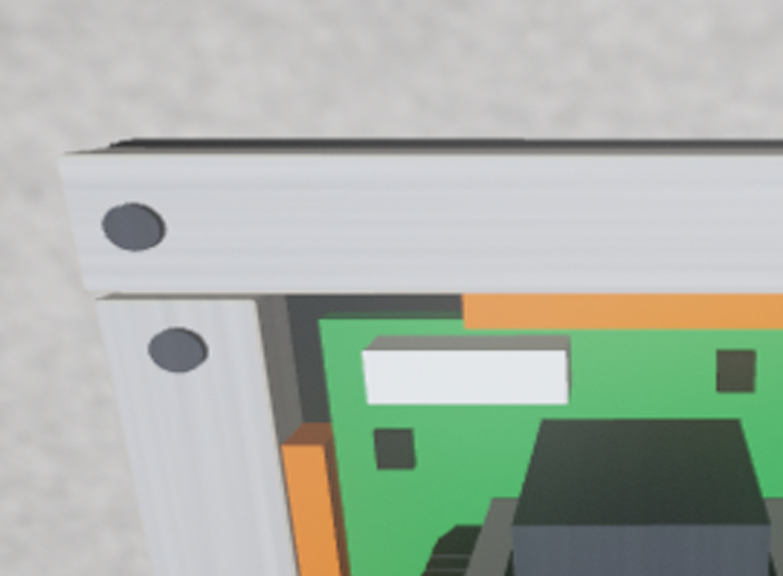

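Depth is now about 8.2 and 8.9 mm. A little more in x, then let it settle.

{"op": "jog_arm", "data": {"moves": [[[0.003,0.004,0,0.043,-0.035,-0.004,0],[0.003,0.004,0,0.043,-0.035,-0.004,0],[0.003,0.004,0,0.043,-0.035,-0.004,0],[0.003,0.004,0,0.043,-0.035,-0.004,0],[0.003,0.004,0,0.043,-0.035,-0.004,0]]]}}

```text
t: 9.23
eef_pos: [0.5706, 0.1993, 0.0281]
eef_rot: [3.11, -0.418, -0.013]
contact_force: [-14.9, -9.0, 15.8]
grip_width: 0.364
```

Run:
```python
from h import *
for i in range(6):
    c,s=snap('wrist','wrist11')
    st(.009,.009,.0275)
im=c['pixels'][:,:,::-1];cv2.imwrite('pics/z11.png',cv2.resize(im[60:300,60:330],None,fx=2.9,fy=2.4,interpolation=cv2.INTER_CUBIC))
snap('top','top2'); snap('scene','scene2')
st(.009,.009,.0275)
```

```text
t 9.2833 fix mm 9.2 9.62 z 0.0282 grip 0.365
force fix -11.62 -11.85 15.11 mom [-1.16  2.13 -0.05]
tilt 0.53 yaw -105.31
turn [ 0.003  0.005 -0.001] shift [-0.002  0.006  0.007] rows 0.022396997750796337 0.07528879465342014
t 9.3333 fix mm 9.19 9.59 z 0.0282 grip 0.366
force fix -13.24 -12.59 14.55 mom [-1.18  2.11 -0.11]
tilt 0.53 yaw -105.31
turn [ 0.003  0.005 -0.001] shift [-0.002  0.006  0.007] rows 0.02164061159183884 0.07573992021989147
t 9.3833 fix mm 9.19 9.61 z 0.0282 grip 0.364
force fix -11.76 -12.09 15.74 mom [-1.16  2.11 -0.06]
tilt 0.53 yaw -105.31
turn [ 0.003  0.005 -0.001] shift [-0.002  0.006  0.007] rows 0.022072063800438815 0.0755042135347317
t 9.4333 fix mm 9.2 9.6 z 0.0282 grip 0.368
force fix -13.01 -11.58 15.38 mom [-1.14  2.06 -0.06]
tilt 0.53 yaw -105.31
turn [ 0.003  0.005 -0.001] shift [-0.002  0.006  0.007] rows 0.02195453820372081 0.07562715715510475
t 9.4833 fix mm 9.17 9.6 z 0.0281 grip 0.364
force fix -11.72 -12.31 15.23 mom [-1.18  2.1  -0.19]
tilt 0.53 yaw -105.31
turn [ 0.003  0.005 -0.001] shift [-0.002  0.006  0.006] rows 0.021357104310203857 0.07594847007917378
t 9.5333 fix mm 9.19 9.61 z 0.0281 grip 0.362
force fix -13.33 -12.77 14.92 mom [-1.22  2.12 -0.07]
tilt 0.53 yaw -105.31
turn [ 0.003  0.005 -0.001] shift [-0.002  0.006  0.006] rows 0.021574738302236558 0.07563372979940729
t 9.6333 fix mm 9.18 9.61 z 0.0282 grip 0.365
force fix -12.15 -12.91 14.75 mom [-1.18  2.1  -0.08]
tilt 0.53 yaw -105.31
turn [ 0.003  0.005 -0.001] shift [-0.002  0.006  0.007] rows 0.02207344617981592 0.07572750508970313
```

View pics/z11.png

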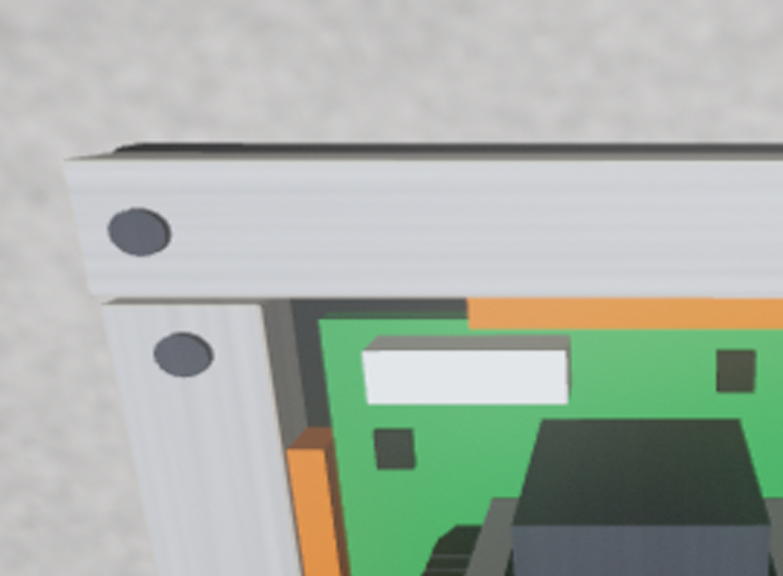

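View pics/scene2.png

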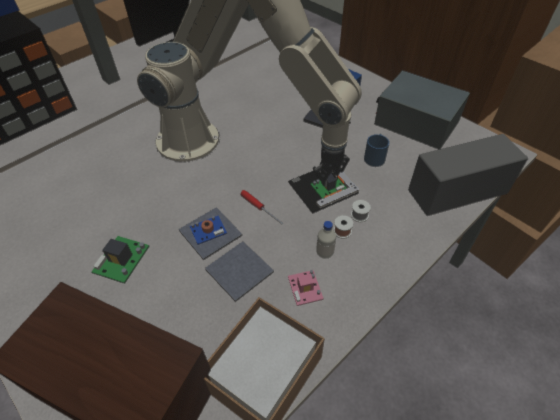

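Run:
```python
from h import *
k=lambda u,v:(60+u/2.9,60+v/2.4)
depth('wrist11',k(380,297),k(380,319),k(273,350),k(324,350))
print(arm.read_state()['t'],np.abs(arm.read_state()['qd']).max())
a=load('top0')[0]['pixels'].astype(int);b=load('top2')[0]['pixels'].astype(int)
d=np.abs(a-b).max(2)
for n,(u,v) in dict(blue=(353,249),solder=(217,151),copper=(247,149),cleaner=(280,143),mug=(129,194),driver=(290,235)).items(): print(n,d[v-15:v+15,u-12:u+12].mean().round(1))
print(arm.job_done())
```

```text
x depth mm 8.678185403744813 y depth 9.965598320617776
9.6333 0.0012278121420124135
blue 3.0
solder 6.3
copper 2.8
cleaner 2.7
mug 3.9
driver 3.0
the job is handed in; nothing more can be done
None
```

The green board is flat on the fixture bed and square to it, pressed into the corner by its transformer. I handed the job in while still holding it there, at about 9.6 s of the 48 s. I got no verdict back.

Last checks:
- **Bars:** both are pushed in by about 9 mm of their 12 mm. The arm pose gave 9.2 mm (long bar) and 9.6 mm (short bar); the wrist image gave 8.7 mm and 10.0 mm.
- **Position:** the hold was steady for the 0.35 s I watched it. The gripper read 28.1 mm high, which puts the board on the bed. Tool tilt was 0.5° and its angle was within about 0.1° of the fixture.
- **Bystanders:** the before and after top pictures barely differ around any of the six. The largest change was at the solder spool (6.3 grey levels, against about 3 for most of the others). I put that down to shadow, but did not measure it separately.

**Force mismatch:** the wrist read about 12–13 N along each bar direction and 15 N downward. The springs at that depth should give only about 5 N each. Friction on the bed and bars probably explains part of the rest, but I did not account for all of it. It stayed well below the 25 N limit.

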